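# Slide a freshly painted plaque onto the drying ledge

### The arm

A 6-joint arm with a two-finger parallel gripper is mounted at the origin on the work surface. World frame = base frame: x ahead of the robot, y to its left, z up, the work surface at z = 0. Lengths are in m, angles in rad, forces in N, time in s.
With the tool pointing down it reaches from about 0.325 to 0.85 m from the base axis. Payload 15.5 kg.
Tool frame: the origin (TCP) lies midway between the tips of the shut fingers; the grasp point (between the pads) lies 19 mm behind it (r.tcp_to_grasp is the distance from the TCP to the grasp point, in m); z points along the fingers, y is the line along which they close (so a half turn about z gives the same grasp; the last joint's range is limited). The gripper opens to 91 mm and grips with 3 to 60 N. Pads are 32 mm wide; open, the fingers measure 118 mm over their backs; the gripper's body (76 mm by 178 mm) begins 60 mm behind the grasp point.
Start: joints at [1.046, 0.494, 1.345, -0, 1.302, -0.096], TCP at [0.26, 0.568, 0.214] pointing down, gripper open.
Joint ranges: [-2.91, 2.91], [-0.82, 2.16], [0.22, 2.67], [-1.22, 4.37], [0.12, 2.79], [-3.08, 3.08]. Speed limits (rad/s): [1.89, 1.89, 2.57, 3.01, 3.01, 3.01].

### API

Orientations are given as a unit quaternion [x, y, z, w].
In Python, from plant import r, camera, calibration gives the robot as it stands. The module is installed in compiled form; this text tells all that it offers.
- The arm moves only by the shell command python3 -m crank 'ROWS' [FORCE]. ROWS is JSON, a list of rows, each an object of numbers: "tx", "ty", "tz": the shift along the world's x, y, z each as a share of 400 mm, from -1 to 1; "yaw": the turn about the world's z as a share of 180 degrees, from -1 to 1; "claw": the opening, from -1 (shut) to 1 (fully open). In form: [{"tx": .., "ty": .., "tz": .., "yaw": .., "claw": ..}, ...]. A call has 1 to 5 rows; each row is the pose to reach, as a shift and turn from the pose commanded when the call began, turning the shorter way round; what a row does not reach only later rows make up. A row lasts 1/8 s, in which the tool goes at most 62.5 mm and 10.7 degrees, less where a joint would pass 70% of its speed; a pose out of reach is approached as far as the arm can. A call with a number of a shift or a turn outside -1 to 1 is refused whole. A call with a gripper value outside its range is refused whole. The fingers move at their own pace and stop on an object; FORCE is the grip in N (left out, the last holds). Time passes only in rows, so rows that repeat a pose let the fingers close. It gives the time, the measured TCP pose, the force, the opening and the grip force at its end, in the units of the state.
- r.observe(): the state, without advancing time (a new reading comes with each control period).
- camera(name): name is "side" or "top" or "wrist"; returns the picture (420x560x3 uint8, red, green, blue); there is no depth.
- calibration(name): a dict with "fx", "fy", "cx", "cy" (pixels), "R" (3x3) and "t" (3): a world point X has camera coordinates R X + t; the wrist camera has in their place "mount" (4x4, takes a point from camera to tool coordinates, whose origin is the TCP and whose axes are the flange's). Camera axes: x right, y down, z forward; pixel columns grow to the right and rows downward; lengths in m; the calibration is good to about 2 mm. A picture is of the moment at which its call begins: read the wrist's pose just before it. calibration takes no time and is no camera call.
- r.finish_job(): hands the job in; it is judged then, once.
The state is a dict: "time_s": time; "q": joint angles; "joint_velocities": joint speeds; "tau": joint torques, N m; "position": TCP position; "orientation": TCP orientation; "wrist_force": force on the tool from outside, world axes, zero at the start; "ft_torque": the same for the moment, N m; "finger_gap": opening from 0.0 (shut) to 1.0 (fully open); "grasp_force": force on a finger pad.
Only numpy, scipy, OpenCV 4.12 (cv2) and the standard library are available. Lean on these libraries where they do the work, as an engineer would, in place of code of your own. Each camera call takes 0.05 s, during which the arm holds its last target. There are 200 camera calls.

### The job

The plaster plaque with the bear face on the middle of the wooden rack has just been painted. Slide it by its edges onto the narrow ledge at whichever end of the rack is still free, and leave it lying square and flush in the corner there, against both the back fence and the end stop. The paint is wet, so do not lift the plaque or touch the bear face, and leave the rabbit plaque that is drying on the other ledge where it is.

Things in the scene. Friction and masses are not known exactly. Their poses are not given: they have to be found in the camera images.
- rack: Low plywood rack. Origin: under its middle; x from the open front (robot side) to the back fence, y to its left. Level top 60 mm up: deck x -90..70, y -100..100 mm; beside it two narrow ledges x 10..70, |y| 100..220 mm, open below and in front. Fence: inner face x = 70 mm, full length. End stops: inner faces y = +-220 mm, x 10..70. Both 12 mm thick, 12 mm above the top.
- left_corner (a point): Corner of the rack's left (+y) ledge, on the sliding top, where the inner faces of fence and end stop meet: (70, 220, 60) mm in the rack's frame.
- right_corner (a point): The same corner of the right (-y) ledge: (70, -220, 60) mm in the rack's frame.
- plaque: White plaster plaque 90 x 90 x 18 mm, about 0.2 kg, bearing the bear face, on the middle deck, up to 0.35 rad from square; too wide to grasp flat. Origin: centre of its underside, z up, x roughly along the rack's x. Flush in a corner its centre is 45 mm from fence and from stop, and it overhangs the ledge's front by 30 mm. On a ledge it tips off if its centre is over 60 mm from the fence.
- bear: The wet painted bear-face relief on top of that plaque, fixed to it: brown head and ears, within 33 mm of the plaque's centre, up to 8 mm above its top. Origin: centre of the plaque's top face, 18 mm above the plaque's origin.
- dry_plaque: A like plaque, 90 x 90 x 18 mm with a grey rabbit relief 6 mm high, drying on one of the two ledges, about 4 mm off its corner; the other ledge is free (a small black paint pot stands on the table below it). Origin: centre of its underside.
Mind the look-alikes: they are no part of the job. What is shaped like the plaque but orange or yellow is not meant.

How it is judged:
By the outcome, as a careful person would: the job done as asked, in the order asked, and still so for the second after the job is handed in, with the robot touching nothing.
It also fails if it takes over 58 s, if anything falls off the work surface, if the arm or the gripper's body presses on something with over 40 N, if the wrist force passes 120 N, or if a joint passes its speed limit or range.

## Working session

There is one attempt and no reset: what is moved stays moved. The work goes in short steps, Python scripts to look and compute and a shell command to move; the robot and the scene stay as the last step left them, time stands still between calls to the robot, and variables do not carry over. Pictures are saved under pics/ and viewed, at most 10 in all, crops included, and the job is handed in when it is done.

```bash
mkdir -p pics; python3 - <<'E'
from plant import r,camera,calibration
import cv2,numpy as np
s=r.observe();print(s['time_s'],s['position'],s['orientation'],s['finger_gap'])
for n in('top','side'):
    im=camera(n);cv2.imwrite(f'pics/{n}0.png',im[:,:,::-1]);c=calibration(n);print(n,c['fx'],c['cx'],c['cy'],np.round(c['R'],3).tolist(),np.round(c['t'],3), -np.array(c['R']).T@np.array(c['t']))
E
```

```text
0.0 [0.26022773 0.56781157 0.21332966] [ 2.13248758e-01  9.76997734e-01 -5.99389782e-04 -1.88972404e-04] 0.9968155224685534
top 396.65841948006465 284.60506711963103 204.41602786200212 [[-0.014, -1.0, 0.017], [-0.996, 0.012, -0.092], [0.092, -0.018, -0.996]] [0.026 0.501 0.82 ] [0.42354084 0.03494638 0.86169459]
side 423.66068679888383 283.4408997565406 205.5039599590686 [[-0.974, -0.225, 0.003], [-0.18, 0.774, -0.607], [0.134, -0.592, -0.795]] [0.521 0.115 0.862] [0.41320662 0.53841991 0.7537378 ]
```

View pics/top0.png

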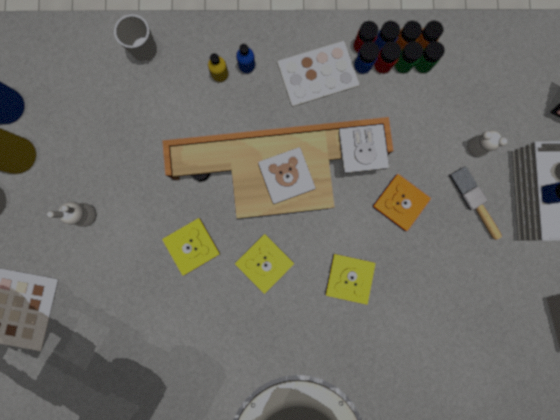

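View pics/side0.png

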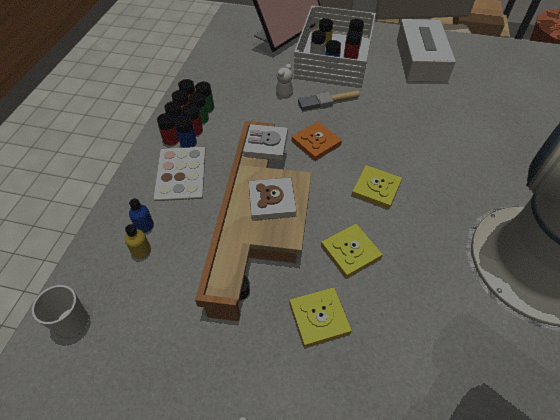

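The top view shows the bear plaque at about (287,176) and the rabbit at (364,149) on the right (-y) ledge. The left ledge (200,158) is free, with its end stop near (168,158) and the pot at (202,175). The side view agrees: bear (271,198), rabbit (266,143), free stop (222,303). Next I'll measure the corners.

```bash
cat > h.py <<'E'
import numpy as np,cv2
from plant import r,camera,calibration
def ray(n,uv):
    c=calibration(n);R=np.array(c['R']);d=R.T@np.array([(uv[0]-c['cx'])/c['fx'],(uv[1]-c['cy'])/c['fy'],1]);return -R.T@np.array(c['t']),d
def plane(n,uv,z):
    o,d=ray(n,uv);return o+d*(z-o[2])/d[2]
def tri(a,b):
    (o,d),(p,e)=ray('top',a),ray('side',b);s=np.linalg.lstsq(np.c_[d,-e],p-o,rcond=None)[0];P,Q=o+s[0]*d,p+s[1]*e;return (P+Q)/2,np.linalg.norm(P-Q)
def big(m,near,k=3):
    m=cv2.morphologyEx(m.astype(np.uint8),cv2.MORPH_CLOSE,np.ones((k,k)))
    cs=[c for c in cv2.findContours(m,0,2)[0] if cv2.contourArea(c)>60]
    return min(cs,key=lambda c:abs(cv2.pointPolygonTest(c,near,True)) if cv2.pointPolygonTest(c,near,True)<0 else 0)
def hsv(im): return cv2.cvtColor(im,cv2.COLOR_RGB2HSV)
E
python3 - <<'E'
from h import *
out=[]
for n,pb in(('top',(287,176)),('side',(271,198))):
    im=cv2.imread(f'pics/{n}0.png')[:,:,::-1].copy();H=hsv(im);h,s,v=cv2.split(H)
    for p in [(240,145),(255,205),(270,128),(340,126)] if n=='top' else [(240,230),(280,240),(215,250),(250,130)]: print(n,p,H[p[1],p[0]])
    for p in [(270,160),(305,190)] if n=='top' else [(256,190),(288,212)]: print('white',H[p[1],p[0]])
    fence=((h<13)&(s>110)&(v>60)); wood=((h>=13)&(h<24)&(s>60)&(v>100)); white=(s<45)&(v>150)
    vis=im//3; vis[fence]=(255,0,0);vis[wood]=(0,255,0);vis[white]=(0,0,255)
    x0,y0=(150,100) if n=='top' else (190,110); out.append(cv2.resize(vis[y0:y0+(140 if n=='top' else 220),x0:x0+260],None,fx=1.5 if n=='side' else 2.5,fy=1.5 if n=='side' else 2.5,interpolation=0))
    c=big(white,pb,5);print(n,'area',cv2.contourArea(c),cv2.minAreaRect(c),cv2.moments(c)['m10']/cv2.moments(c)['m00'])
a,b=out;W=max(a.shape[1],b.shape[1]);f=lambda i:np.pad(i,((0,0),(0,W-i.shape[1]),(0,0)))
cv2.imwrite('pics/mask.png',cv2.resize(np.vstack([f(a),f(b)]),None,fx=.85,fy=.85,interpolation=0)[:,:,::-1])
E
```

```text
top (240, 145) [ 21  86 148]
top (255, 205) [ 21  87 149]
top (270, 128) [ 12  37 125]
top (340, 126) [ 14 157 125]
white [115  10 158]
white [105   7 153]
top area 1698.0 ((286.5588073730469, 174.71884155273438), (41.92594909667969, 42.86683654785156), 70.20112609863281) 286.3598351001178
side (240, 230) [ 19  90 127]
side (280, 240) [ 18  85 126]
side (215, 250) [ 13 146  56]
side (250, 130) [ 70   7 114]
white [110   5 140]
white [ 5 19 79]Traceback (most recent call last):
  File "<stdin>", line 10, in <module>
  File "h.py", line 12, in big
    return min(cs,key=lambda c:abs(cv2.pointPolygonTest(c,near,True)) if cv2.pointPolygonTest(c,near,True)<0 else 0)
ValueError: min() iterable argument is empty
```

```bash
python3 - <<'E'
from h import *
out=[];C={}
for n,pb in(('top',(287,176)),('side',(271,198))):
    im=cv2.imread(f'pics/{n}0.png')[:,:,::-1].copy();H=hsv(im);h,s,v=cv2.split(H)
    fence=((h<17)&(s>115)&(v>35)); wood=((h>=14)&(h<26)&(s>60)&(s<=115)&(v>70)); white=(s<35)&(v>(140 if n=='top' else 125))
    vis=im//3; vis[fence]=(255,0,0);vis[wood]=(0,255,0);vis[white]=(0,0,255)
    x0,y0=(150,100) if n=='top' else (190,110); k=2.5 if n=='top' else 1.5
    out.append(cv2.resize(vis[y0:y0+(140 if n=='top' else 220),x0:x0+260],None,fx=k,fy=k,interpolation=0))
    c=big(white,pb,3);C[n]=c;q=cv2.approxPolyDP(cv2.convexHull(c),6,True)[:,0];print(n,cv2.contourArea(c),cv2.minAreaRect(c),q.tolist())
    w=big(wood,(240,145) if n=='top' else (240,230));print('wood',cv2.contourArea(w),cv2.approxPolyDP(w,5,True)[:,0].tolist())
    f=big(fence,(230,132) if n=='top' else (230,210));print('fence',cv2.contourArea(f),cv2.approxPolyDP(f,2.5,True)[:,0].tolist())
a,b=out;W=max(a.shape[1],b.shape[1]);f=lambda i:np.pad(i,((0,0),(0,W-i.shape[1]),(0,0)))
cv2.imwrite('pics/mask.png',cv2.resize(np.vstack([f(a),f(b)]),None,fx=.85,fy=.85,interpolation=0)[:,:,::-1])
E
```

```text
top 1842.5 ((286.61676025390625, 174.32115173339844), (43.743106842041016, 44.170284271240234), 70.01689147949219) [[299, 148], [314, 187], [273, 201], [259, 162]]
wood 9644.0 [[338, 129], [172, 146], [172, 173], [230, 170], [239, 218], [332, 207], [328, 165], [341, 157]]
fence 1332.5 [[388, 120], [380, 118], [163, 141], [166, 174], [178, 178], [171, 175], [171, 145], [383, 123], [389, 152], [392, 148]]
side 1397.5 ((271.8227233886719, 195.824462890625), (33.9563102722168, 44.21058654785156), 84.95755004882812) [[290, 178], [295, 210], [252, 214], [249, 181]]
wood 7900.0 [[310, 172], [267, 168], [267, 159], [242, 153], [205, 294], [237, 300], [250, 244], [301, 249]]
fence 1679.5 [[270, 123], [244, 123], [196, 296], [197, 304], [203, 305], [211, 317], [238, 319], [236, 299], [205, 295], [204, 289], [247, 127], [250, 123]]
```

View pics/mask.png

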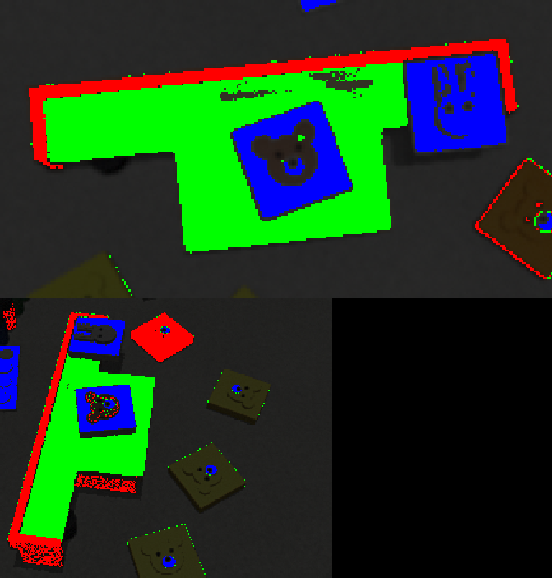

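The masks are clean: green is the deck, red is the fence and stop, blue is the plaques. Next, triangulate the corners.

```bash
python3 - <<'E'
from h import *
P=[]
for a,b in [((299,148),(249,181)),((314,187),(290,178)),((273,201),(295,210)),((259,162),(252,214))]:
    p,e=tri(a,b);P.append(p);print('plaque',p.round(4),round(e,4),plane('top',a,.078).round(4)[:2],plane('side',b,.078).round(4)[:2])
P=np.array(P);print('ctr',P.mean(0),'sides',np.linalg.norm(np.diff(P[[0,1,2,3,0]],axis=0),axis=1))
T=np.array([plane('top',a,.078)[:2] for a in [(299,148),(314,187),(273,201),(259,162)]]);d=T[0]-T[1]+T[3]-T[2];print('yaw',np.arctan2(d[1],d[0]),T.mean(0))
K=[('corner',(171.5,145),(205,294.5),(.070,.220)),('notch',(230.5,170.5),(250,244),(.01,.1)),('frontL',(239,218),(301,249),(-.09,.1)),('frontR',(333,207.5),(310,172),(-.09,-.1)),('ledgeL',(171.5,173.5),(237,300),(.01,.22))]
A=[];B=[]
for n,a,b,m in K:
    p,e=tri(a,b);t=(plane('top',a,.06)+plane('side',b,.06))/2;A.append(m);B.append(t[:2]);print(n,p.round(4),round(e,4),plane('top',a,.06)[:2].round(4),plane('side',b,.06)[:2].round(4))
A=np.array(A);B=np.array(B);H=(A-A.mean(0)).T@(B-B.mean(0));y=np.arctan2(H[0,1]-H[1,0],H[0,0]+H[1,1]);c,s=np.cos(y),np.sin(y);R=np.array([[c,-s],[s,c]]);t=B.mean(0)-R@A.mean(0)
print('rack yaw',y,'t',t,'res',(A@R.T+t-B).round(4).tolist());print('plaque in rack',R.T@(T.mean(0)-t),R.T@(P.mean(0)[:2]-t))
s=r.observe();q=s['orientation'];from scipy.spatial.transform import Rotation as Ro;m=Ro.from_quat(q).as_matrix();print('tool y',m[:,1],np.arctan2(m[1,1],m[0,1]), s['q'])
E
```

```text
plaque [ 0.6104 -0.0095  0.0797] 0.0023 [ 0.6096 -0.0097] [ 0.612 -0.011]
plaque [ 0.53   -0.0382  0.0786] 0.0001 [ 0.5301 -0.0383] [ 0.5301 -0.0387]
plaque [0.5022 0.0438 0.0813] 0.001 [0.503  0.0438] [0.5022 0.0414]
plaque [0.5822 0.071  0.0789] 0.0009 [0.5819 0.071 ] [0.5829 0.0703]
ctr [0.55619038 0.01674881 0.07961045] sides [0.08533727 0.08658512 0.08445095 0.08526364]
yaw 0.33867668879328505 [0.5561629  0.01671143]
corner [0.6206 0.2492 0.0646] 0.0018 [0.6227 0.2506] [0.6211 0.2473]
notch [0.5695 0.1298 0.0634] 0.0032 [0.5685 0.1301] [0.5719 0.1277]
frontL [0.4729 0.1136 0.0553] 0.0029 [0.4712 0.113 ] [0.474  0.1164]
frontR [ 0.4917 -0.0771  0.0644] 0.0039 [ 0.4901 -0.0778] [ 0.4942 -0.081 ]
ledgeL [0.5617 0.2478 0.0676] 0.0012 [0.5636 0.2499] [0.5627 0.2445]
rack yaw 0.09024034900394984 t [0.57166005 0.02613809] res [[-0.0003, 0.0026], [0.0024, -0.0022], [0.0004, 0.0029], [-0.0011, -0.0022], [-0.0014, -0.0011]]
plaque in rack [-0.01628361 -0.00799173] [-0.01625287 -0.00795698]
tool y [ 0.4166795   0.90905275 -0.00113464] 1.141006483662473 [ 1.04551247e+00  4.94137510e-01  1.34611126e+00 -2.58161000e-05
  1.30248133e+00 -9.54871110e-02]
```

```bash
cat > w.py <<'E'
# where the tool is, in the rack's frame, and the shift to given rack pose
import sys,numpy as np
from plant import r
from scipy.spatial.transform import Rotation as Ro
Y=.0902;R=np.array([[np.cos(Y),-np.sin(Y)],[np.sin(Y),np.cos(Y)]]);t=np.array([.5717,.0261])
s=r.observe();p=np.array(s['position']);m=Ro.from_quat(s['orientation']).as_matrix();a=np.arctan2(m[1,1],m[0,1])
print('t',round(s['time_s'],2),'rack mm',(1e3*R.T@(p[:2]-t)).round(1),'z',(1e3*p[2]).round(1),'tool-y deg in rack',round(np.degrees(a-Y),2),'F rack',(R.T@np.array(s['wrist_force'][:2])).round(2),round(s['wrist_force'][2],2),'gap',round(s['finger_gap'],3))
if len(sys.argv)>2:
    g=R@np.array([float(sys.argv[1]),float(sys.argv[2])])/1e3+t; print('tx,ty',((g-p[:2])/.4).round(4))
    if len(sys.argv)>3: print('tz',round((float(sys.argv[3])/1e3-p[2])/.4,4))
E
python3 -m crank '[{"tx":0.26,"ty":-0.7,"tz":0,"yaw":0.1656,"claw":0.1},{"tx":0.26,"ty":-0.7,"tz":0,"yaw":0.1656,"claw":0.1},{"tx":0.26,"ty":-0.7,"tz":0,"yaw":0.1656,"claw":0.1},{"tx":0.26,"ty":-0.7,"tz":0,"yaw":0.1656,"claw":0.1},{"tx":0.26,"ty":-0.7,"tz":0,"yaw":0.1656,"claw":0.1}]'
python3 w.py -105 -8 120
```

```text
time_s: 0.72
position: [0.3647, 0.2861, 0.2138]
orientation: [-0.045, 0.999, -0.0, -0.0]
wrist_force: [1.2, 0.3, -0.6]
finger_gap: 0.554
grasp_force: 0.0
t 0.72 rack mm [-182.8  277.6] z 213.8 tool-y deg in rack 90.02 F rack [1.23 0.2 ] -0.6 gap 0.554
tx,ty [ 0.2579 -0.6936]
tz -0.2346
```

```bash
python3 -m crank '[{"tx":0.26,"ty":-0.694,"yaw":0,"claw":0.1},{"tx":0.26,"ty":-0.694,"yaw":0,"claw":0.1},{"tx":0.26,"ty":-0.694,"yaw":0,"claw":0.1},{"tx":0.26,"ty":-0.694,"yaw":0,"claw":0.1},{"tx":0.26,"ty":-0.694,"yaw":0,"claw":0.1}]' >/dev/null
python3 -m crank '[{"tz":-0.15,"claw":0.1},{"tz":-0.26,"claw":0.1},{"tz":-0.34,"claw":0.1},{"tz":-0.34,"claw":0.1}]'
python3 w.py -105 -8 67
python3 - <<'E'
from h import *
a=camera('side');cv2.imwrite('pics/s1.png',cv2.resize(a[100:320,190:420],None,fx=2,fy=2)[:,:,::-1])
E
```

```text
t 0.72 rack mm [-182.8  277.6] z 213.8 tool-y deg in rack 90.02 F rack [1.23 0.2 ] -0.6 gap 0.554
tx,ty [ 0.2579 -0.6936]
tz -0.3671schema error: expected keys tx, ty, tz, yaw, claw
schema error: expected keys tx, ty, tz, yaw, claw
```

View pics/s1.png

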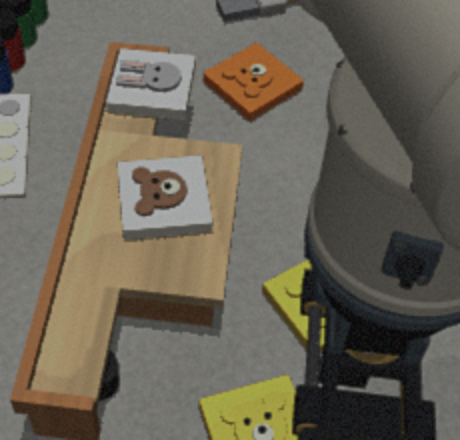

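All keys are required, so nothing moved. In the crop, the bear plaque is at (165,195), the left ledge is free and the gripper is at the right. I'll resend the move with full rows.

```bash
python3 -m crank '[{"tx":0.26,"ty":-0.694,"tz":0,"yaw":0,"claw":0.1},{"tx":0.26,"ty":-0.694,"tz":0,"yaw":0,"claw":0.1},{"tx":0.26,"ty":-0.694,"tz":0,"yaw":0,"claw":0.1},{"tx":0.26,"ty":-0.694,"tz":0,"yaw":0,"claw":0.1},{"tx":0.26,"ty":-0.694,"tz":0,"yaw":0,"claw":0.1}]' >/dev/null
python3 -m crank '[{"tx":0,"ty":0,"tz":-0.15,"yaw":0,"claw":0.1},{"tx":0,"ty":0,"tz":-0.26,"yaw":0,"claw":0.1},{"tx":0,"ty":0,"tz":-0.34,"yaw":0,"claw":0.1},{"tx":0,"ty":0,"tz":-0.34,"yaw":0,"claw":0.1}]' | head -1
python3 w.py -105 -8 67
python3 - <<'E'
from h import *
a=camera('side');cv2.imwrite('pics/s2.png',cv2.resize(a[100:320,190:420],None,fx=2,fy=2)[:,:,::-1])
E
```

```text
time_s: 1.9
t 1.9 rack mm [-105.7   -5.9] z 76.3 tool-y deg in rack 90.01 F rack [-0.44  0.09] 0.48 gap 0.549
tx,ty [ 0.0023 -0.0051]
tz -0.0234
```

View pics/s2.png

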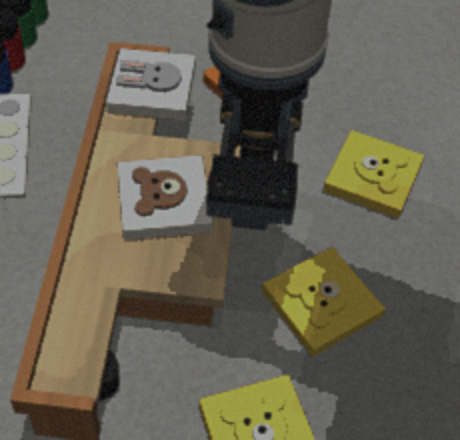

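```bash
python3 -m crank '[{"tx":0,"ty":0,"tz":-0.02,"yaw":0,"claw":0.1},{"tx":0,"ty":0,"tz":-0.02,"yaw":0,"claw":0.1},{"tx":0.02,"ty":0.0018,"tz":-0.02,"yaw":0,"claw":0.1},{"tx":0.04,"ty":0.0036,"tz":-0.02,"yaw":0,"claw":0.1},{"tx":0.055,"ty":0.005,"tz":-0.02,"yaw":0,"claw":0.1}]' >/dev/null;python3 w.py
python3 -m crank '[{"tx":0.015,"ty":0.0014,"tz":0,"yaw":0,"claw":0.1},{"tx":0.03,"ty":0.0027,"tz":0,"yaw":0,"claw":0.1},{"tx":0.045,"ty":0.0041,"tz":0,"yaw":0,"claw":0.1},{"tx":0.06,"ty":0.0054,"tz":0,"yaw":0,"claw":0.1},{"tx":0.07,"ty":0.0063,"tz":0,"yaw":0,"claw":0.1}]' >/dev/null;python3 w.py
python3 - <<'E'
from h import *
a=np.vstack([camera('top')[100:240,150:410],camera('side')[100:320,150:410]]);cv2.imwrite('pics/s3.png',cv2.resize(a,None,fx=1.6,fy=1.6)[:,:,::-1])
E
```

```text
t 2.58 rack mm [-81.5  -6.1] z 70.1 tool-y deg in rack 90.02 F rack [-2.38  0.26] 2.22 gap 0.55
t 3.2 rack mm [-53.6  -6.2] z 69.9 tool-y deg in rack 90.01 F rack [-1.    0.87] 1.07 gap 0.551
```

View pics/s3.png

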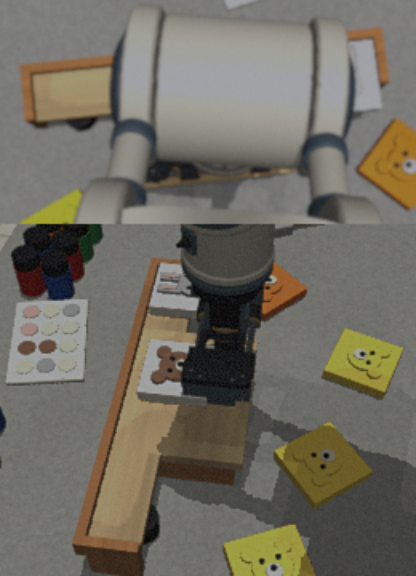

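The plaque now sits square in front of the fingers (side crop, about (170,370)). I'll continue to the fence.

```bash
python3 -m crank '[{"tx":0.01,"ty":0.0009,"tz":-0.003,"yaw":0,"claw":0.1},{"tx":0.018,"ty":0.0016,"tz":-0.003,"yaw":0,"claw":0.1},{"tx":0.026,"ty":0.0023,"tz":-0.003,"yaw":0,"claw":0.1},{"tx":0.03,"ty":0.0027,"tz":-0.003,"yaw":0,"claw":0.1}]' >/dev/null;python3 w.py
python3 -m crank '[{"tx":0.004,"ty":0.0004,"tz":0,"yaw":0,"claw":0.1},{"tx":0.008,"ty":0.0007,"tz":0,"yaw":0,"claw":0.1}]' >/dev/null;python3 w.py
python3 -m crank '[{"tx":0.004,"ty":0.0004,"tz":0,"yaw":0,"claw":0.1},{"tx":0.006,"ty":0.0006,"tz":0,"yaw":0,"claw":0.1}]' >/dev/null;python3 w.py
```

```text
t 3.8 rack mm [-41.7  -6.2] z 68.7 tool-y deg in rack 90.02 F rack [-1.38  0.21] -0.47 gap 0.547
t 4.05 rack mm [-38.7  -6.2] z 68.7 tool-y deg in rack 90.02 F rack [-1.13  0.15] -0.65 gap 0.549
t 4.3 rack mm [-36.3  -6.2] z 68.7 tool-y deg in rack 90.02 F rack [-1.49  0.18] 0.3 gap 0.549
```

```bash
for i in 1; do
python3 -m crank '[{"tx":0.004,"ty":0.0004,"tz":0,"yaw":0,"claw":0.1},{"tx":0.006,"ty":0.0006,"tz":0,"yaw":0,"claw":0.1}]' >/dev/null;python3 w.py
python3 -m crank '[{"tx":0.003,"ty":0.0003,"tz":0,"yaw":0,"claw":0.1},{"tx":0.003,"ty":0.0003,"tz":0,"yaw":0,"claw":0.1}]' >/dev/null;python3 w.py
python3 -m crank '[{"tx":0.003,"ty":0.0003,"tz":0,"yaw":0,"claw":0.1},{"tx":0.003,"ty":0.0003,"tz":0,"yaw":0,"claw":0.1}]' >/dev/null;python3 w.py
done
```

```text
t 4.55 rack mm [-35.9  -6.1] z 68.5 tool-y deg in rack 90.02 F rack [-13.38  -3.01] 10.56 gap 0.552
t 4.8 rack mm [-35.9  -6. ] z 68.4 tool-y deg in rack 90.02 F rack [-16.19  -3.75] 12.31 gap 0.548
t 5.05 rack mm [-35.7  -6. ] z 68.3 tool-y deg in rack 90.02 F rack [-21.65  -3.04] 15.49 gap 0.548
```

```bash
python3 -m crank '[{"tx":-0.06,"ty":-0.0054,"tz":0,"yaw":0,"claw":0.1},{"tx":-0.06,"ty":-0.0054,"tz":0.1,"yaw":0,"claw":0.1},{"tx":-0.06,"ty":-0.0054,"tz":0.25,"yaw":-0.2,"claw":0.1},{"tx":-0.06,"ty":-0.0054,"tz":0.25,"yaw":-0.3,"claw":0.1},{"tx":-0.06,"ty":-0.0054,"tz":0.25,"yaw":-0.4,"claw":0.1}]' >/dev/null
python3 w.py 25 -84 120
```

```text
t 5.67 rack mm [-55.   -6.2] z 169.7 tool-y deg in rack 57.43 F rack [-1.32 -0.39] 0.09 gap 0.551
tx,ty [ 0.2167 -0.1757]
tz -0.1243
```

```bash
python3 -m crank '[{"tx":0.217,"ty":-0.176,"tz":0,"yaw":-0.319,"claw":0.1},{"tx":0.217,"ty":-0.176,"tz":0,"yaw":-0.319,"claw":0.1},{"tx":0.217,"ty":-0.176,"tz":0,"yaw":-0.319,"claw":0.1},{"tx":0.217,"ty":-0.176,"tz":0,"yaw":-0.319,"claw":0.1},{"tx":0.217,"ty":-0.176,"tz":0,"yaw":-0.319,"claw":0.1}]' >/dev/null
python3 w.py 25 -84 120
python3 - <<'E'
from h import *
a=np.hstack([camera('side')[100:320,150:410],camera('wrist')[::2,::2][:220].copy() if 0 else cv2.resize(camera('wrist'),(293,220))]);cv2.imwrite('pics/s4.png',cv2.resize(a,None,fx=1.4,fy=1.4)[:,:,::-1])
E
```

```text
t 6.3 rack mm [ 24.7 -84.2] z 168.7 tool-y deg in rack 3.71 F rack [ 0.85 -0.7 ] 0.12 gap 0.552
tx,ty [0.0008 0.0006]
tz -0.1217
```

View pics/s4.png

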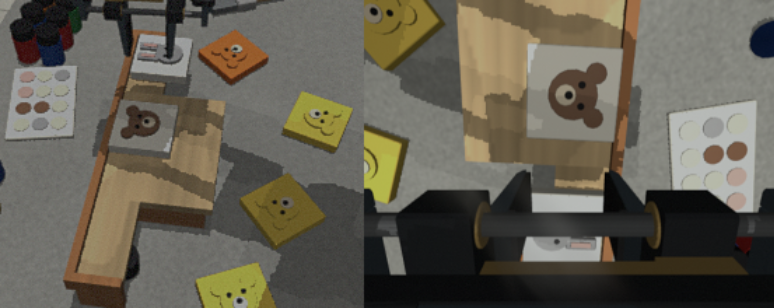

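The plaque is flush on the fence. In the wrist view it is at (580,90) with its -y edge clear ahead of the fingers.

```bash
python3 - <<'E'
from h import *
Y=.0902;R=np.array([[np.cos(Y),-np.sin(Y)],[np.sin(Y),np.cos(Y)]]);t=np.array([.5717,.0261])
for u,v in [(118,100),(178,102),(173,152),(109,148)]: print((R.T@(plane('side',(u/1.4+150,v/1.4+100),.078)[:2]-t)*1e3).round(1))
E
python3 -m crank '[{"tx":0,"ty":0,"tz":-0.1,"yaw":-0.0206,"claw":0.1},{"tx":0,"ty":0,"tz":-0.2,"yaw":-0.0206,"claw":0.1},{"tx":0,"ty":0,"tz":-0.248,"yaw":-0.0206,"claw":0.1},{"tx":0,"ty":0,"tz":-0.248,"yaw":-0.0206,"claw":0.1}]' >/dev/null
python3 w.py 25 -84 68
```

```text
[ 72.9 -62.7]
[-18.3 -71.4]
[-25.1  23.8]
[66.7 29.4]
t 6.9 rack mm [ 23.7 -83.8] z 68.4 tool-y deg in rack 0.6 F rack [-0.04  0.06] 0.79 gap 0.55
tx,ty [ 0.0032 -0.0001]
tz -0.0009
```

```bash
python3 -m crank '[{"tx":0.002,"ty":0.015,"tz":0,"yaw":-0.0033,"claw":0.1},{"tx":-0.001,"ty":0.04,"tz":0,"yaw":-0.0033,"claw":0.1},{"tx":-0.003,"ty":0.065,"tz":0,"yaw":-0.0033,"claw":0.1},{"tx":-0.005,"ty":0.09,"tz":0,"yaw":-0.0033,"claw":0.1},{"tx":-0.007,"ty":0.115,"tz":0,"yaw":-0.0033,"claw":0.1}]' >/dev/null;python3 w.py
python3 -m crank '[{"tx":-0.0023,"ty":0.025,"tz":0,"yaw":0,"claw":0.1},{"tx":-0.0045,"ty":0.05,"tz":0,"yaw":0,"claw":0.1},{"tx":-0.0068,"ty":0.075,"tz":0,"yaw":0,"claw":0.1},{"tx":-0.009,"ty":0.1,"tz":0,"yaw":0,"claw":0.1},{"tx":-0.0108,"ty":0.12,"tz":0,"yaw":0,"claw":0.1}]' >/dev/null;python3 w.py
python3 - <<'E'
from h import *
a=np.hstack([camera('side')[100:320,150:410],cv2.resize(camera('wrist'),(293,220))]);cv2.imwrite('pics/s5.png',cv2.resize(a,None,fx=1.4,fy=1.4)[:,:,::-1])
E
```

```text
t 7.53 rack mm [ 26.  -37.2] z 69.7 tool-y deg in rack -0.21 F rack [ 0.14 -1.44] 1.92 gap 0.551
t 8.15 rack mm [25.8 10.9] z 69.5 tool-y deg in rack -0.22 F rack [-0.35 -2.99] 0.83 gap 0.554
```

View pics/s5.png

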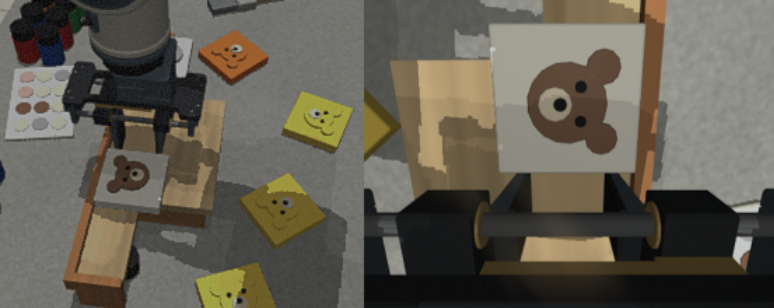

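The plaque is square, still flush with the fence, and riding on both fingers (wrist crop, (570,100)). I'll keep pushing.

```bash
python3 -m crank '[{"tx":-0.0023,"ty":0.025,"tz":0,"yaw":0,"claw":0.1},{"tx":-0.0045,"ty":0.05,"tz":0,"yaw":0,"claw":0.1},{"tx":-0.0068,"ty":0.075,"tz":0,"yaw":0,"claw":0.1},{"tx":-0.009,"ty":0.1,"tz":0,"yaw":0,"claw":0.1},{"tx":-0.0108,"ty":0.12,"tz":0,"yaw":0,"claw":0.1}]' >/dev/null;python3 w.py
python3 -m crank '[{"tx":-0.0023,"ty":0.025,"tz":0,"yaw":0,"claw":0.1},{"tx":-0.0045,"ty":0.045,"tz":0,"yaw":0,"claw":0.1},{"tx":-0.0058,"ty":0.065,"tz":0,"yaw":0,"claw":0.1},{"tx":-0.0075,"ty":0.083,"tz":0,"yaw":0,"claw":0.1},{"tx":-0.0088,"ty":0.098,"tz":0,"yaw":0,"claw":0.1}]' >/dev/null;python3 w.py
python3 -m crank '[{"tx":-0.0003,"ty":0.004,"tz":0,"yaw":0,"claw":0.1},{"tx":-0.0006,"ty":0.007,"tz":0,"yaw":0,"claw":0.1}]' >/dev/null;python3 w.py
```

```text
t 8.88 rack mm [25.7 59.2] z 69.4 tool-y deg in rack -0.21 F rack [-0.37 -1.95] -0.56 gap 0.553
t 9.5 rack mm [25.8 98.2] z 69.5 tool-y deg in rack -0.23 F rack [-0.94 -1.36] -0.35 gap 0.548
t 9.75 rack mm [ 25.9 100.5] z 69.5 tool-y deg in rack -0.23 F rack [ 0.26 -2.19] -0.04 gap 0.552
```

```bash
python3 -m crank '[{"tx":-0.0008,"ty":0.008,"tz":0,"yaw":0,"claw":0.1},{"tx":-0.0015,"ty":0.016,"tz":0,"yaw":0,"claw":0.1},{"tx":-0.002,"ty":0.022,"tz":0,"yaw":0,"claw":0.1}]' >/dev/null;python3 w.py
python3 -m crank '[{"tx":-0.0003,"ty":0.004,"tz":0,"yaw":0,"claw":0.1},{"tx":-0.0006,"ty":0.006,"tz":0,"yaw":0,"claw":0.1}]' >/dev/null;python3 w.py
python3 -m crank '[{"tx":-0.0003,"ty":0.004,"tz":0,"yaw":0,"claw":0.1},{"tx":-0.0004,"ty":0.005,"tz":0,"yaw":0,"claw":0.1}]' >/dev/null;python3 w.py
```

```text
t 10.12 rack mm [ 25.9 109.6] z 69.5 tool-y deg in rack -0.23 F rack [-1.29 -2.12] -1.09 gap 0.549
t 10.38 rack mm [ 25.9 111.9] z 69.5 tool-y deg in rack -0.23 F rack [-1.42 -2.13] 0.13 gap 0.55
t 10.62 rack mm [ 25.9 113.8] z 69.5 tool-y deg in rack -0.22 F rack [-0.71 -4.79] 0.5 gap 0.551
```

```bash
python3 -m crank '[{"tx":-0.0003,"ty":0.004,"tz":0,"yaw":0,"claw":0.1},{"tx":-0.0004,"ty":0.005,"tz":0,"yaw":0,"claw":0.1}]' >/dev/null;python3 w.py
python3 -m crank '[{"tx":-0.0002,"ty":0.003,"tz":0,"yaw":0,"claw":0.1},{"tx":-0.0002,"ty":0.003,"tz":0,"yaw":0,"claw":0.1}]' >/dev/null;python3 w.py
python3 -m crank '[{"tx":0,"ty":0.002,"tz":0,"yaw":0,"claw":0.1},{"tx":0,"ty":0.002,"tz":0,"yaw":0,"claw":0.1}]' >/dev/null;python3 w.py
```

```text
t 10.88 rack mm [ 25.8 114.2] z 69.6 tool-y deg in rack -0.2 F rack [ -2.06 -19.37] 2.66 gap 0.554
t 11.12 rack mm [ 25.8 114.4] z 69.6 tool-y deg in rack -0.2 F rack [ -2.25 -26.14] 2.89 gap 0.553
t 11.38 rack mm [ 25.9 114.4] z 69.6 tool-y deg in rack -0.2 F rack [ -3.07 -32.94] 3.54 gap 0.548
```

```bash
python3 -m crank '[{"tx":0.003,"ty":-0.03,"tz":0,"yaw":0,"claw":0.1},{"tx":0.007,"ty":-0.08,"tz":0,"yaw":0,"claw":0.1},{"tx":0.007,"ty":-0.08,"tz":0.15,"yaw":0.06,"claw":0.1},{"tx":-0.1,"ty":-0.1,"tz":0.25,"yaw":0.12,"claw":0.1},{"tx":-0.25,"ty":-0.1,"tz":0.25,"yaw":0.18,"claw":0.1}]' >/dev/null;
python3 -m crank '[{"tx":-0.15,"ty":0,"tz":0,"yaw":0.06,"claw":0.1},{"tx":-0.3,"ty":0,"tz":0,"yaw":0.12,"claw":0.1},{"tx":-0.3,"ty":0,"tz":0,"yaw":0.18,"claw":0.1},{"tx":-0.3,"ty":0,"tz":0,"yaw":0.24,"claw":0.1}]' >/dev/null;python3 w.py -70 175 120
python3 - <<'E'
from h import *
a=camera('top');b=camera('side');cv2.imwrite('pics/t6.png',a[:,:,::-1]);cv2.imwrite('pics/s6.png',b[:,:,::-1])
cv2.imwrite('pics/v6.png',np.vstack([cv2.resize(a[100:200,150:290],None,fx=3,fy=3),cv2.resize(b[220:320,180:320],None,fx=3,fy=3)])[:,:,::-1])
E
```

```text
t 12.5 rack mm [-197.    97.5] z 169.9 tool-y deg in rack 75.32 F rack [-0.71 -0.79] 0.34 gap 0.548
tx,ty [0.2988 0.2215]
tz -0.1247
```

View pics/v6.png

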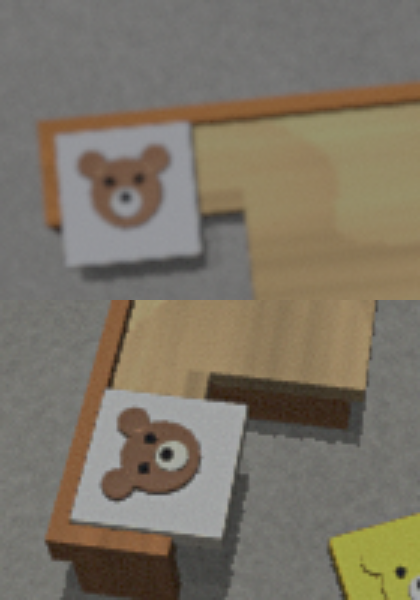

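The plaque sits in the left corner, square and level: top crop (130,195), side crop (160,460). To be sure of the fence contact I'll give it a gentle two-finger nudge from the front.

```bash
python3 -m crank '[{"tx":0.299,"ty":0.2215,"tz":0,"yaw":0.0816,"claw":0.1},{"tx":0.299,"ty":0.2215,"tz":0,"yaw":0.0816,"claw":0.1},{"tx":0.299,"ty":0.2215,"tz":-0.1,"yaw":0.0816,"claw":0.1},{"tx":0.299,"ty":0.2215,"tz":-0.2,"yaw":0.0816,"claw":0.1},{"tx":0.299,"ty":0.2215,"tz":-0.253,"yaw":0.0816,"claw":0.1}]' >/dev/null;
python3 -m crank '[{"tx":0,"ty":0,"tz":0,"yaw":0,"claw":0.1}]' >/dev/null;python3 w.py -39 175 69
```

```text
t 13.35 rack mm [-70.4 174.8] z 67.0 tool-y deg in rack 89.41 F rack [-0.65  0.67] 0.57 gap 0.546
tx,ty [0.0782 0.0075]
tz 0.0049
```

```bash
python3 -m crank '[{"tx":0.025,"ty":0.0023,"tz":0.005,"yaw":0.0033,"claw":0.1},{"tx":0.05,"ty":0.0045,"tz":0.005,"yaw":0.0033,"claw":0.1},{"tx":0.07,"ty":0.0065,"tz":0.005,"yaw":0.0033,"claw":0.1},{"tx":0.078,"ty":0.0071,"tz":0.005,"yaw":0.0033,"claw":0.1}]' >/dev/null;python3 w.py
python3 -m crank '[{"tx":0.003,"ty":0.0003,"tz":0,"yaw":0,"claw":0.1},{"tx":0.006,"ty":0.0005,"tz":0,"yaw":0,"claw":0.1}]' >/dev/null;python3 w.py
python3 -m crank '[{"tx":0.003,"ty":0.0003,"tz":0,"yaw":0,"claw":0.1},{"tx":0.003,"ty":0.0003,"tz":0,"yaw":0,"claw":0.1}]' >/dev/null;python3 w.py
python3 -m crank '[{"tx":0.002,"ty":0.0002,"tz":0,"yaw":0,"claw":0.1},{"tx":0.002,"ty":0.0002,"tz":0,"yaw":0,"claw":0.1}]' >/dev/null;python3 w.py
```

```text
t 13.85 rack mm [-37.3 175.3] z 70.7 tool-y deg in rack 90.22 F rack [ 0.28 -0.01] -0.22 gap 0.552
t 14.1 rack mm [-37.  175.2] z 70.2 tool-y deg in rack 90.25 F rack [-8.44  0.14] 6.16 gap 0.547
t 14.35 rack mm [-37.  175.2] z 70.0 tool-y deg in rack 90.26 F rack [-10.22  -1.49] 7.31 gap 0.548
t 14.6 rack mm [-37.  175.2] z 70.0 tool-y deg in rack 90.26 F rack [-15.8   -0.28] 11.56 gap 0.545
```

```bash
python3 -m crank '[{"tx":-0.03,"ty":-0.003,"tz":0,"yaw":0,"claw":0.1},{"tx":-0.08,"ty":-0.007,"tz":0,"yaw":0,"claw":0.1},{"tx":-0.15,"ty":-0.05,"tz":0.15,"yaw":0,"claw":0.1},{"tx":-0.25,"ty":-0.15,"tz":0.25,"yaw":0,"claw":0.1},{"tx":-0.38,"ty":-0.2,"tz":0.25,"yaw":0,"claw":0.1}]' >/dev/null;
python3 -m crank '[{"tx":-0.05,"ty":-0.1,"tz":0,"yaw":0,"claw":0.1},{"tx":-0.05,"ty":-0.1,"tz":0,"yaw":0,"claw":0.1}]' >/dev/null;python3 w.py
python3 - <<'E'
from h import *
a=camera('top');b=camera('side')
Y=.0902;R=np.array([[np.cos(Y),-np.sin(Y)],[np.sin(Y),np.cos(Y)]]);t=np.array([.5717,.0261])
for n,im,p in(('top',a,(192,165)),('side',b,(235,272))):
    h,s,v=cv2.split(hsv(im));c=big((s<35)&(v>(140 if n=='top' else 125)),p,3);q=cv2.boxPoints(cv2.minAreaRect(c)) if n=='top' else cv2.approxPolyDP(cv2.convexHull(c),6,True)[:,0]
    print(n,[(1e3*R.T@(plane(n,x,.078)[:2]-t)).round(0).tolist() for x in q])
cv2.imwrite('pics/v7.png',np.vstack([cv2.resize(a[100:200,150:410],None,fx=2,fy=2),cv2.resize(b[110:320,180:440],None,fx=2,fy=2)[:390]])[:,:,::-1])
E
```

```text
t 15.47 rack mm [-215.6   70.8] z 170.3 tool-y deg in rack 90.13 F rack [0.69 0.62] 0.91 gap 0.551
top [[67.0, 222.0], [68.0, 134.0], [-20.0, 132.0], [-20.0, 220.0]]
side [[68.0, 134.0], [-18.0, 133.0], [-19.0, 219.0], [67.0, 220.0]]
```

View pics/v7.png

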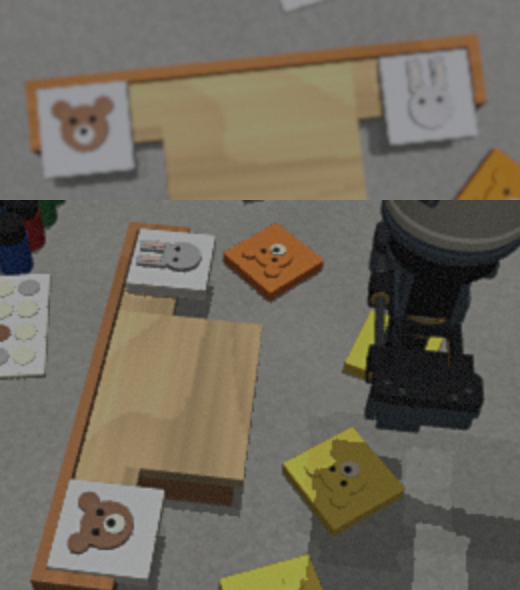

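The bear plaque is flush and square in the left corner, the rabbit is where it was, and the arm is clear.

```bash
python3 -c "
from plant import r
print(r.finish_job())"
```

```text
the job is handed in; nothing more can be done
None
```

I slid the bear plaque by its edges into the free left corner and handed the job in after about 15.5 s. By camera it sits within about 3 mm and 1.5° of square and flush, and force readings showed contact with both the fence and the end stop; the fingers touched only its sides, and the rabbit plaque was left alone.

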